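Reassemble the filter stand and put its screwdrivers away

ROBOT

A 6-joint arm with a two-finger parallel gripper is mounted at the origin on a cart in front of the work surface, level with it; the furniture and walls round the work are solid. World frame = base frame: x ahead of the robot, y to its left, z up, the work surface at z = 0. Lengths are in m, angles in rad, forces in N, time in s.
With the tool pointing down it reaches from about 0.275 to 0.725 m from the base axis. Payload 5.6 kg.
Tool frame: the origin (TCP) lies at the very end of the fingers, on their centre line; the grasp point (between the pads) lies 19 mm behind it; z points along the fingers, y is the direction in which the jaws open and shut (so a half turn about z gives the same grasp; the last joint's range is limited). The gripper opens to 85 mm and grips with 20 to 120 N. Pads are 22 mm wide; open, the fingers measure 114 mm over their backs; the gripper's body (76 mm by 85 mm) begins 54 mm behind the grasp point. The pads swing forward as they close: fully open they stand 13 mm farther back than shut.
Start: joints at [-0.82, 0.255, 0.108, 0, -1.424, -0.285], TCP at [0.247, -0.491, 0.231] pointing down, gripper open.
Joint ranges: [-2.95, 2.95], [-1.21, 1.97], [-1.09, 1.5], [-2.87, 1.71], [-2.94, -0.07], [-3.05, 3.05]. Speed limits (rad/s): [2.57, 2.57, 3.14, 3.14, 3.14, 3.14].

INTERFACE

Orientations are given as a unit quaternion [x, y, z, w].
In Python, from station import env, effector, kin, vision gives the robot as it stands. Calls block until the motion is done:
- env.reach(position, orientation): joint-space move of the TCP to a pose.
- env.move_straight(position, max_speed=0.15, attitude=None, max_force=None): straight line of the TCP; attitude=None keeps the orientation; max_speed is the mean speed in m/s. With max_force (N) it stops when the force on the tool has changed by that much, and returns True; else False.
- env.move_j(angles): joint-space move.
- effector.grip(opening, grip_force=None): opening from 0.0 (shut) to 1.0 (fully open); grip_force is the grip in N (None keeps the last); returns when the fingers have stopped.
- env.dwell(seconds).
- kin.inverse_kinematics(position, orientation): joint angles nearest the present ones, or None.
- env.get_state(): the state.
- vision.snapshot(name): name is "scene" or "top" or "wrist"; returns (picture, depth): 480x640x3 uint8, red, green, blue; 480x640 float32, m along the optical axis (not along the pixel's ray), 0 where there is no reading.
- vision.camera_model(name): a dict with "fovy" (degrees; the focal length in pixels is half the picture's height over the tangent of half this angle, whatever the lens; pixels are square), "cx", "cy" (the principal point, pixels), "world_to_cam" (4x4, takes a point from world to camera coordinates). Camera axes: x right, y down, z forward; pixel columns grow to the right and rows downward; lengths in m; the calibration is good to about 2 mm. A picture is of the moment at which its call begins: read the wrist's pose just before it. camera_model takes no time and is no camera call; for the wrist camera it gives the pose at the moment of the call.
A pose or a line that the arm cannot do raises env.IKError and nothing moves.
- env.finish_job(): hands the job in, once; it reports no verdict.
The state is a dict: "clock": time; "joints": joint angles; "joint_vel": joint speeds; "joint_torque": joint torques, N m; "eef_pos": TCP position; "tcp_rot": TCP orientation; "ft_force": force on the tool from outside, world axes, zero at the start; "wrist_torque": the same for the moment, N m; "opening": opening from 0.0 (shut) to 1.0 (fully open).
Only numpy, scipy, OpenCV 4.12 (cv2) and the standard library are available. Lean on these libraries where they do the work, as an engineer would, in place of code of your own. Each camera call takes 0.05 s, during which the arm holds its last target. There are 200 camera calls.

TASK

Reassemble the cleaned filter on the post of its stand, each part lying flat on the one below: first the wide perforated support disc, then every white spacer that is there, then the clamp ring, and last the ribbed cap, upright over the end of the post. Lay both screwdrivers flat in the tray, side by side and straight along it, blades towards the tall end wall; they may be put away at any time. Leave the tape roll, the glass beaker and the rubber stopper where they are.

Things in the scene. Friction and masses are not known exactly. Their poses are not given: they have to be found in the camera images.
- stand: filter stand, fixed to the worktop: flat round grey foot 100 mm across and 10 mm high with an upright steel post in its centre, 14 mm thick, tapered over the last 5 mm; the post's top is 62 mm above the worktop. Origin at the underside of the foot on the post's axis, z up
- post_tip (a point): centre of the top of the post, 62 mm above the worktop
- seat (a point): on the post's axis at the upper face of the foot (10 mm above the worktop), where the support disc rests
- support: support disc: the widest layer, flat bare-steel disc 60 mm across, 8 mm thick, with a 20 mm centre hole and many small dark perforations. Loose, 70 to 120 g, lying with its perforated face up; origin at the centre of its underside, z up
- spacer_1: spacer: small plain white ring 40 mm across, 8 mm thick, with a 20 mm centre hole; all spacers are alike. One, two or three are present. Loose, 30 g; origin at the centre of its underside, z up
- spacer_2: spacer: small plain white ring 40 mm across, 8 mm thick, with a 20 mm centre hole; all spacers are alike. One, two or three are present. Loose, 30 g; origin at the centre of its underside, z up
- spacer_3: spacer: small plain white ring 40 mm across, 8 mm thick, with a 20 mm centre hole; all spacers are alike. One, two or three are present. Loose, 30 g; origin at the centre of its underside, z up
- clamp_ring: clamp ring: bare aluminium ring 50 mm across, 10 mm thick, 20 mm centre hole, six small dark sockets round its upper face. Loose, 48 to 80 g; origin at the centre of its underside, z up
- cap: cap: plain grey ribbed knob, 36 mm high, body 33 mm across, with a flange 44 mm across on its lowest 6 mm; a 20 mm bore, open below and closed on top, runs 30 mm up from its underside, so that it drops over the post until its flange rests on the clamp ring. Stands upright, bore down; loose, 56 to 90 g; origin at the centre of its underside, z up
- tray: shallow white tool tray, fixed: 220 mm long (local x) by 140 mm wide (local y), walls 5 mm thick; floor 4 mm and rim 10 mm above the worktop, but the end wall at local +x is tall (30 mm high, 6 mm thick). Origin at the centre of its underside, z up
- tray_floor (a point): centre of the tray's floor, 4 mm above the worktop
- tray_tall_end (a point): middle of the tall end wall's inner face, at the floor; 104 mm from the tray's centre along its local +x
- screwdriver_a: loose screwdriver lying flat, round handle 21 mm thick and 80 mm long, thin steel shaft 5 mm thick; 172 mm long overall. Origin near mid-length on the underside as it first lies; local +y runs along it towards the handle (handle from y = +6 to +86 mm, its axis 10.5 mm above the origin), local -y towards the blade. It weighs 45 to 95 g, mostly in the handle: grip it there; it can roll
- screwdriver_b: loose screwdriver lying flat, round handle 20 mm thick and 80 mm long, thin steel shaft 5 mm thick; 170 mm long overall. Origin near mid-length on the underside as it first lies; local +y runs along it towards the handle (handle from y = +2 to +85 mm, its axis 10 mm above the origin), local -y towards the blade. It weighs 45 to 95 g, mostly in the handle: grip it there; it can roll
- blade_a (a point): point on the axis of the first screwdriver: the tip of its blade
- handle_a (a point): point on the axis of the first screwdriver: in the middle of the handle, 45 mm from the body's origin, the place to grip
- butt_a (a point): point on the axis of the first screwdriver: the outer end of the handle
- blade_b (a point): point on the axis of the second screwdriver: the tip of its blade
- handle_b (a point): point on the axis of the second screwdriver: in the middle of the handle, 45 mm from the body's origin, the place to grip
- butt_b (a point): point on the axis of the second screwdriver: the outer end of the handle
- tape_roll: bystander: roll of yellow tape lying flat, 73 mm across, 19 mm high, loose; leave alone
- glass: bystander: small empty glass beaker, 55 mm across, 68 mm high, loose; leave alone
- stopper: bystander: tapered rubber stopper, 29 mm across, 26 mm high, loose; leave alone
Mind the look-alikes: they are no part of the job. Leave any turquoise or yellow look-alike of the stand alone.

How it is judged:
On the way, in this order (a step that is already met when the one before it is completed fails the run):
1. the support disc lies flat on the stand's foot, round the post, let go (horizontal distance between support and stand below 0.006 m and angle between support's own z axis and vertical below 0.08 rad and z of support in the frame of stand below 0.0125 m and contact force between support and the fingers below 0.3 N), for 0.2 s.
2. all the spacers present are on the post, flat, above the support disc, let go (all of step 1 and horizontal distance between each of spacer_1, spacer_2, spacer_3 and stand below 0.006 m and angle between each of spacer_1, spacer_2, spacer_3's own z axis and vertical below 0.08 rad and z of each of spacer_1, spacer_2, spacer_3 in the frame of stand below 0.0365 m and contact force between each of spacer_1, spacer_2, spacer_3 and the fingers below 0.3 N), for 0.2 s.
3. the clamp ring lies flat on the post, above the spacers, let go (horizontal distance between each of clamp_ring, spacer_1, spacer_2, spacer_3 and stand below 0.006 m and angle between each of clamp_ring, spacer_1, spacer_2, spacer_3's own z axis and vertical below 0.08 rad and z of clamp_ring in the frame of stand below 0.0445 m and contact force between each of clamp_ring, spacer_1, spacer_2, spacer_3 and the fingers below 0.3 N and z of clamp_ring in the frame of spacer_1 above 0.006 m and z of clamp_ring in the frame of spacer_2 above 0.006 m and z of clamp_ring in the frame of spacer_3 above 0.006 m and z of each of spacer_1, spacer_2, spacer_3 in the frame of stand below 0.0365 m), for 0.2 s.
4. the cap is over the post, its flange on the clamp ring, let go (horizontal distance between each of cap, clamp_ring and stand below 0.006 m and angle between each of cap, clamp_ring's own z axis and vertical below 0.08 rad and z of cap in the frame of stand below 0.0545 m and contact force between each of cap, clamp_ring and the fingers below 0.3 N and z of cap in the frame of clamp_ring between 0.008 and 0.0125 m and z of clamp_ring in the frame of stand below 0.0445 m and z of clamp_ring in the frame of spacer_1 above 0.006 m and z of clamp_ring in the frame of spacer_2 above 0.006 m and z of clamp_ring in the frame of spacer_3 above 0.006 m), for 0.2 s.
At the end, for the whole second after the job is handed in: Support disc, all spacers, clamp ring, cap sit in this order on the post, within 6 mm of its axis, flat within 0.08 rad, let go; both screwdrivers lie flat inside the tray, along it within 15 degrees, blades in the half by the tall end wall, handles in the other half; all at rest (all of step 2 and all of step 4 and linear speed of each of support, spacer_1, spacer_2, spacer_3, clamp_ring, cap, screwdriver_a, screwdriver_b below 0.02 m/s and x of blade_a in the frame of tray between 0.02 and 0.106 m and x of butt_a in the frame of tray between -0.107 and -0.02 m and angle between the y axis of each of screwdriver_a, screwdriver_b and the x axis of tray, either way round below 0.26 rad and y of blade_a in the frame of tray between -0.067 and 0.067 m and z of each of blade_a, butt_a, blade_b, butt_b in the frame of tray below 0.022 m and y of butt_a in the frame of tray between -0.067 and 0.067 m and x of blade_b in the frame of tray between 0.02 and 0.106 m and x of butt_b in the frame of tray between -0.107 and -0.02 m and y of blade_b in the frame of tray between -0.067 and 0.067 m and y of butt_b in the frame of tray between -0.067 and 0.067 m); the robot touches nothing.
It fails at once if tape_roll moved more than 3 cm or tipped over (distance of tape_roll from where it was at the start of the episode above 0.03 m or angle between tape_roll's own z axis and vertical above 0.5 rad).
It fails at once if glass moved more than 3 cm or tipped over (distance of glass from where it was at the start of the episode above 0.03 m or angle between glass's own z axis and vertical above 0.5 rad).
It fails at once if stopper moved more than 3 cm or tipped over (distance of stopper from where it was at the start of the episode above 0.03 m or angle between stopper's own z axis and vertical above 0.5 rad).
Of spacer_1, spacer_2, spacer_3 only 1 to 3 are there at a start; the rules pass over those that are not, and their reading is None.
At some moment in a run one of support, spacer_1, spacer_2, spacer_3, clamp_ring may be knocked a few centimetres aside while the robot is not near it.
Once in a run the grip may slacken for a moment while it holds something.
It also fails if it takes over 208 s, if anything falls off the work surface, if the arm or the gripper's body presses on something with over 40 N, if the wrist force passes 120 N, or if a joint passes its speed limit or range.

## Working session

There is one attempt and no reset: what is moved stays moved. The work goes in short steps, each a Python script; the robot and the scene stay as the last script left them, time stands still between calls to the robot, and variables do not carry over. Pictures are saved under pics/ and viewed, about 12 in all and at most 16, crops included, and the job is handed in when it is done.

```bash
ls; mkdir -p pics
cat > h.py <<'E'
import numpy as np, cv2
from station import env, effector, kin, vision
from scipy.spatial.transform import Rotation as R
def snap(n):
    m=vision.camera_model(n); p,d=vision.snapshot(n); return p,d,m
def save(n,p): cv2.imwrite(f'pics/{n}.png',cv2.cvtColor(p,cv2.COLOR_RGB2BGR))
def f(m): return 240/np.tan(np.radians(m['fovy'])/2)
def ray(m,uv):
    uv=np.atleast_2d(np.asarray(uv,float)); T=np.linalg.inv(m['world_to_cam'])
    d=np.c_[(uv[:,0]-m['cx'])/f(m),(uv[:,1]-m['cy'])/f(m),np.ones(len(uv))]
    return T[:3,3], d@T[:3,:3].T
def onplane(m,uv,z):
    o,d=ray(m,uv); return o+d*((z-o[2])/d[:,2])[:,None]
def deproj(m,uv,dep):
    o,d=ray(m,uv); return o+d*np.asarray(dep)[:,None]
def proj(m,P):
    P=np.atleast_2d(P); c=P@m['world_to_cam'][:3,:3].T+m['world_to_cam'][:3,3]
    return np.c_[c[:,0]/c[:,2]*f(m)+m['cx'],c[:,1]/c[:,2]*f(m)+m['cy']]
def down(yaw): # tool z down; jaw axis (y) at angle yaw+... in world
    y=np.array([np.cos(yaw),np.sin(yaw),0]); z=np.array([0,0,-1.]); x=np.cross(y,z)
    return R.from_matrix(np.c_[x,y,z]).as_quat()
E
python3 - <<'E'
from h import *
for n in ('scene','top','wrist'):
    p,d,m=snap(n); save(n+'0',p); np.savez(f'pics/{n}0.npz',p=p,d=d,**m)
    print(n,m['fovy'],m['cx'],m['cy'],np.round(np.linalg.inv(m['world_to_cam']),3).tolist(), (d>0).mean())
print(env.get_state())
E
```

```text
pics
scene 49.573346427588504 320.73596981548116 245.5300142774978 [[0.666, -0.562, 0.49, -0.034], [-0.746, -0.514, 0.424, -0.665], [0.013, -0.648, -0.762, 1.061], [0.0, 0.0, 0.0, 1.0]] 0.9959993489583333
top 43.203940768261226 312.7431419677584 231.68928046436702 [[-0.0, -0.978, 0.206, 0.327], [-1.0, 0.002, 0.006, -0.123], [-0.007, -0.206, -0.978, 1.283], [0.0, 0.0, 0.0, 1.0]] 0.9957356770833333
wrist 65.53752589349877 316.26551560798043 242.02575669362773 [[-0.45, 0.851, 0.271, 0.177], [0.893, 0.428, 0.139, -0.526], [0.002, 0.305, -0.952, 0.373], [0.0, 0.0, 0.0, 1.0]] 0.9961555989583334
{'clock': 0.15, 'joints': array([-8.20356036e-01,  2.55615378e-01,  1.07347436e-01, -3.37262783e-04,
       -1.42391263e+00, -2.84539185e-01]), 'joint_vel': array([ 0.00136804, -0.00195286,  0.00276535,  0.00182602,  0.00044028,
        0.00042508]), 'joint_torque': array([-1.23296781e-03, -3.86943877e+01,  2.38078308e+01,  5.36680475e+00,
       -4.65183010e-03, -1.60055589e-05]), 'eef_pos': array([ 0.24692896, -0.49105492,  0.23062192]), 'tcp_rot': array([-2.30825196e-01,  9.72994975e-01,  6.84013152e-04, -1.97434249e-04]), 'ft_force': array([ 1.10827625, -0.27882746, -0.96580694]), 'wrist_torque': array([ 0.06731896,  0.02522422, -0.03250937]), 'opening': 0.9998301672898027}
```

View pics/top0.png

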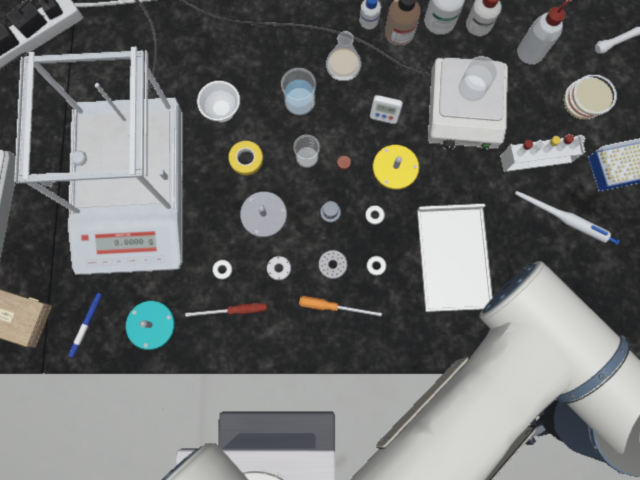

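View pics/scene0.png

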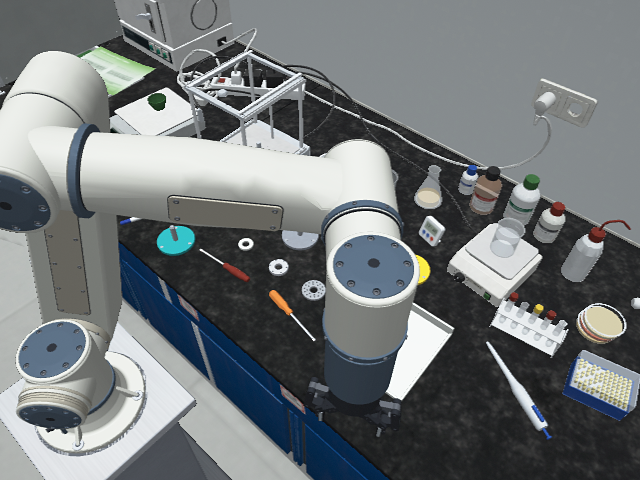

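The top view shows three stands:

| Stand | Pixel | Use |
|---|---|---|
| Grey | (263,213) | This one fits the description |
| Turquoise | (150,325) | Look-alike, leave alone |
| Yellow | (396,166) | Look-alike, leave alone |

The other parts appear at these pixels:
- Support: (333,264)
- Clamp ring: (279,267)
- White spacers: (222,269), (375,214) and (376,265)
- Cap: (330,211)
- Tray: (454,258)
- Screwdrivers: red (228,310) and orange (338,306)
- Bystanders: tape (245,157), beaker (306,151) and stopper (344,162)

Next I'll measure them and check the identities in one enlarged crop.

```bash
cat >> h.py <<'E'
def blobs(p,d,m,thr=95,box=(60,60,520,350)):
    """bright/coloured blobs on the dark worktop: (uv centre, area px, height m, xyz, mean rgb)"""
    mask=((p.max(2)>thr)*255).astype(np.uint8)
    mask=cv2.morphologyEx(mask,cv2.MORPH_OPEN,np.ones((3,3)))
    keep=np.zeros_like(mask); x0,y0,x1,y1=box; keep[y0:y1,x0:x1]=mask[y0:y1,x0:x1]
    out=[]
    for c in cv2.findContours(keep,cv2.RETR_EXTERNAL,cv2.CHAIN_APPROX_NONE)[0]:
        a=cv2.contourArea(c)
        if a<80: continue
        f_=np.zeros_like(mask); cv2.drawContours(f_,[c],-1,255,-1)
        v,u=np.nonzero(f_&mask); P=deproj(m,np.c_[u,v],d[v,u]); h=np.percentile(P[:,2],[50,90])
        (cu,cv_),(w,hh),ang=cv2.minAreaRect(c); M=cv2.moments(c); uv=(M['m10']/M['m00'],M['m01']/M['m00'])
        out.append(dict(uv=uv,a=a,wh=(w,hh),ang=ang,h=h,xyz=onplane(m,uv,h[0])[0],rgb=p[f_>0].mean(0),c=c))
    return out
def load(n):
    z=np.load(f'pics/{n}.npz'); return z['p'],z['d'],{k:z[k] for k in z.files if k not in 'pd'}
E
python3 - <<'E'
from h import *
p,d,m=load('top0')
for b in blobs(p,d,m): print(np.round(b['uv'],1),int(b['a']),np.round(b['wh'],1),'h',np.round(b['h'],4),np.round(b['xyz'],3),b['rgb'].astype(int), 'r',round(float(np.hypot(*b['xyz'][:2])),3))
save('crop1',cv2.resize(p[140:340,180:500],(800,500),interpolation=cv2.INTER_CUBIC))
E
```

```text
[234.2 309.3] 375 [ 8.8 81.5] h [0.0171 0.0216] [0.43  0.049 0.017] [143  95  89] r 0.432
[149.4 324.8] 1811 [48. 48.] h [0.0111 0.0148] [0.398 0.225 0.011] [ 70 180 184] r 0.458
[327.7 305.1] 472 [83.5 11. ] h [0.0164 0.022 ] [ 0.438 -0.145  0.016] [180 138  98] r 0.462
[ 85.3 322.7] 321 [ 7. 63.] h [0.0123 0.0159] [0.403 0.359 0.012] [105 119 163] r 0.54
[503.4 323.6] 1702 [65. 42.] h [0.6285 0.6378] [ 0.365 -0.322  0.628] [171 172 169] r 0.486
[221.7 269. ] 282 [18. 19.] h [0.0082 0.0115] [0.516 0.079 0.008] [177 179 178] r 0.522
[376.  265.2] 279 [19. 18.] h [0.0075 0.0113] [ 0.523 -0.249  0.007] [176 178 177] r 0.579
[278.4 267.6] 436 [23. 23.] h [0.0102 0.0142] [ 0.518 -0.042  0.01 ] [174 173 176] r 0.52
[332.4 263.9] 610 [28. 27.] h [0.0084 0.0118] [ 0.526 -0.156  0.008] [156 156 160] r 0.549
[374.5 214.3] 273 [18. 19.] h [0.0067 0.0112] [ 0.635 -0.248  0.007] [176 178 177] r 0.682
[454.  257.1] 6957 [107.9  68.3] h [0.0047 0.0101] [ 0.541 -0.416  0.005] [221 224 222] r 0.682
[330.1 211.3] 304 [19.8 19.8] h [0.0338 0.0391] [ 0.635 -0.151  0.034] [132 138 145] r 0.653
[263.1 21
[... 386 characters left out ...]
 [0.019  0.0229] [0.761 0.033 0.019] [173 159  86] r 0.762
[306.8 150.1] 614 [31. 25.] h [0.0329 0.0686] [ 0.772 -0.102  0.033] [133 135 137] r 0.779
[385.6 109. ] 677 [29.8 25.2] h [0.0449 0.0674] [ 0.862 -0.273  0.045] [156 159 161] r 0.904
[218.1 100.5] 1365 [41. 42.] h [0.0293 0.0542] [0.89  0.095 0.029] [192 194 197] r 0.895
[298.5  90.4] 1262 [46. 34.] h [0.0499 0.0908] [ 0.903 -0.084  0.05 ] [128 143 153] r 0.907
[468.2 102. ] 6299 [78.1 87.1] h [0.0769 0.13  ] [ 0.863 -0.445  0.077] [188 189 189] r 0.971
[343.   68.8] 572 [20. 34.] h [0.0284 0.0541] [ 0.965 -0.183  0.028] [176 173 166] r 0.982
[125.6 180.1] 20330 [214. 122.] h [0.0687 0.2996] [0.694 0.276 0.069] [183 184 187] r 0.747
```

View pics/crop1.png

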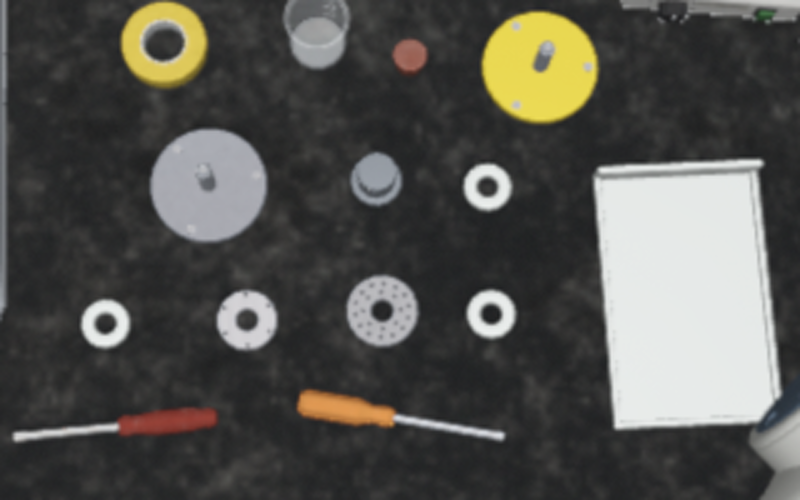

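The crop confirms which part is which:
- **Support:** many holes, 28 px across, about 60 mm.
- **Clamp ring:** six sockets, 23 px across.
- **Spacers:** three plain white rings.
- **Stand:** the grey one.
- **Tray:** its tall wall is at the top edge of the picture (world +x).

Measured heights match the text. First I'll look at the stand and support close up, then do the first pick with a guarded touch to check finger height.

```bash
cat >> h.py <<'E'
def off(w): # fingertip set-back (m) from TCP at jaw width w, four-bar estimate from the 13 mm datum
    L=.056; return .0556-L*np.sqrt(1-((w/2-.0062)/L)**2)
def pos(): return np.array(env.get_state()['eef_pos'])
def opn(): return env.get_state()['opening']
def find(cam,xy,h,dia,thr=95,tol=.06):
    """silhouette centroid of the round part nearest xy, cast on its half height"""
    p,d,m=snap(cam)
    best=None
    mask=((p.max(2)>thr)*255).astype(np.uint8); mask=cv2.morphologyEx(mask,cv2.MORPH_OPEN,np.ones((3,3)))
    for c in cv2.findContours(mask,cv2.RETR_EXTERNAL,cv2.CHAIN_APPROX_NONE)[0]:
        M=cv2.moments(c)
        if M['m00']<60: continue
        X=onplane(m,(M['m10']/M['m00'],M['m01']/M['m00']),h/2)[0]
        q=onplane(m,c[:,0,:],h/2)[:,:2]; D=2*np.sqrt(cv2.contourArea(np.float32(q))/np.pi)
        e=np.hypot(*(X[:2]-xy))
        f_=np.zeros_like(mask); cv2.drawContours(f_,[c],-1,255,-1); v,u=np.nonzero(f_&mask)
        if e<tol and abs(D-dia)<.15*dia and (best is None or e<best[1]): best=(X[:2],e,D,np.median(deproj(m,np.c_[u,v],d[v,u])[:,2]))
    return best,(p,d,m)
def posttip(p,d,m,xy):
    v,u=np.nonzero(d>0); P=deproj(m,np.c_[u,v],d[v,u]); k=(P[:,2]>.054)&(P[:,2]<.075)&(np.hypot(*(P[:,:2]-xy).T)<.03)
    return np.r_[onplane(m,np.c_[u,v][k],.062)[:,:2].mean(0),np.median(P[k,2]),k.sum()] if k.any() else None
E
python3 - <<'E'
from h import *
p,d,m=load('top0')
t=[b for b in blobs(p,d,m) if b['a']>6500 and b['uv'][0]>430 and b['uv'][1]>200][0]
q=cv2.approxPolyDP(t['c'],6,True)[:,0,:]; print('tray px',q.tolist()); print(np.round(onplane(m,q,.01),3).tolist())
v,u=np.nonzero(d>0); P=deproj(m,np.c_[u,v],d[v,u]); k=(P[:,2]>.02)&(P[:,2]<.04)&(abs(u-452)<40)&(abs(v-208)<12); print('tall wall',k.sum(),P[k].min(0),P[k].max(0),P[k].mean(0))
print('tip top cam',posttip(p,d,m,np.array([.635,-.007])))
Q=down(np.pi/2)
env.reach([.60,-.007,.20],Q); print(np.round(env.get_state()['joints'],2),env.get_state()['clock'])
p,d,m=snap('wrist'); save('w1',p); np.savez('pics/w1.npz',p=p,d=d,**m)
print('tip wrist',posttip(p,d,m,np.array([.635,-.007])))
print('foot',find('wrist',np.array([.635,-.007]),.01,.1)[0])
env.reach([.52,-.156,.14],Q); effector.grip(.85)
print('support',find('wrist',np.array([.525,-.156]),.008,.06)[0], find('top',np.array([.525,-.156]),.008,.06)[0],opn(),env.get_state()['clock'])
p,d,m=snap('wrist'); save('w2',p)
E
```

```text
tray px [[483, 203], [418, 208], [426, 311], [482, 309], [492, 298]]
[[0.659, -0.483, 0.01], [0.648, -0.342, 0.01], [0.426, -0.351, 0.01], [0.431, -0.467, 0.01], [0.453, -0.49, 0.01]]
tall wall 239 [ 0.64053866 -0.47912688  0.02001342] [ 0.65245214 -0.34103541  0.03721067] [ 0.64633623 -0.4091689   0.02852429]
tip top cam [ 6.35504722e-01 -7.39763206e-03  6.02970801e-02  3.70000000e+01]
[ 0.25  0.36  0.18  0.   -1.39 -1.82] 2.3
tip wrist [ 6.34648864e-01 -7.71570651e-03  5.96141705e-02  2.23000000e+02]
foot (array([ 0.63583199, -0.00797939]), np.float64(0.0012850700266533602), np.float64(0.1009965749830146), np.float64(0.010144999328797838))
support (array([ 0.52703415, -0.15740761]), np.float64(0.002473687294181458), np.float64(0.059865805129318314), np.float64(0.008046440778441022)) None 0.8495146770864324 3.5417
```

The two cameras agree: stand axis (0.635,-0.008), tip height 60–62 mm, foot 101 mm across, support diameter 59.9 mm and height 8.0 mm. Now I'll pick the support.

```bash
cat >> h.py <<'E'
STAND=np.array([.6352,-.0077])
Q=down(np.pi/2)
E
python3 - <<'E'
from h import *
x,y=.527,-.1574
env.move_straight([x,y,.012],max_speed=.2)
c=env.move_straight([x,y,-.014],max_speed=.02,max_force=5); z=pos()[2]; print('contact',c,z,'pred',-off(.85*.085))
env.move_straight([x,y,max(z,-.0145)+.0065-0.001],max_speed=.05)
effector.grip(0.,50); print('closed',opn(),pos(),env.get_state()['ft_force'],env.get_state()['clock'])
E
```

```text
contact True -0.008401724290981509 pred -0.008266139234159232
closed 0.6612091134126982 [ 0.52698453 -0.15750397 -0.00221749] [-3.14731558  0.75970179  6.94800135] 5.9083
```

```bash
cat >> h.py <<'E'
def carry_place(zpick,rise,rel,expect,chk=None):
    """lift, carry to the stand, lower by 'rise' above the picking height, let go"""
    p0=pos(); env.move_straight([p0[0],p0[1],.125],max_speed=.2)
    o1=opn(); env.move_straight([STAND[0],STAND[1],.125],max_speed=.25); o2=opn()
    print('opening lifted/carried',round(o1,3),round(o2,3),'t',env.get_state()['clock'])
    if min(o1,o2)<expect-.05: print('LOST?'); return False
    F0=np.array(env.get_state()['ft_force'])
    zt=zpick+rise+.0005
    env.move_straight([*STAND,zt+.03],max_speed=.15)
    c=env.move_straight([*STAND,zt],max_speed=.04,max_force=8)
    print('contact',c,'z err mm',1e3*(pos()[2]-zt),'dF',np.round(np.array(env.get_state()['ft_force'])-F0,1))
    if c and pos()[2]-zt>.004: print('STOPPED HIGH'); return False
    effector.grip(rel); p0=pos(); env.move_straight([p0[0],p0[1],.14],max_speed=.2); return True
E
python3 - <<'E'
from h import *
z=pos()[2]
ok=carry_place(z,.010,.85,.66)
if ok:
    env.move_straight([.60,STAND[1],.2]); p,d,m=snap('wrist'); save('w3',p)
    print(find('wrist',STAND,.018,.06)[0],env.get_state()['clock'])
E
```

```text
opening lifted/carried 0.664 0.663 t 7.5917
contact False z err mm 0.08552671706549102 dF [ 0.7  0.8 -0.4]
None 11.05
```

View pics/w3.png

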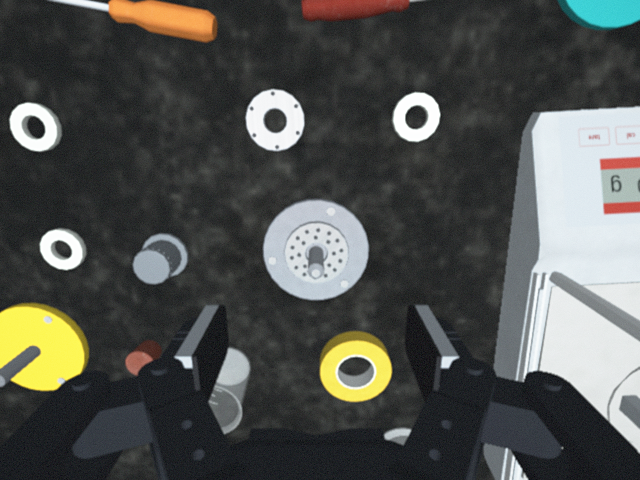

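The support is on the grey stand's foot at (316,251), centred, and all the other parts are still in place. Next are the spacers, with a re-look before each pick and a height check after each placing.

```bash
cat >> h.py <<'E'
def opf(w): return (np.degrees(np.arcsin((w/2-.0062)/.056))+6.4)/46.8
def stack():
    p,d,m=snap('wrist'); v,u=np.nonzero(d>0); P=deproj(m,np.c_[u,v],d[v,u]); r=np.hypot(*(P[:,:2]-STAND).T)
    k=(r>.0115)&(r<.018); k2=(r<.035); q=P[k]; a=[np.median(q[(np.cos(t)*(q[:,0]-STAND[0])+np.sin(t)*(q[:,1]-STAND[1]))>.008,2]) for t in np.arange(4)*np.pi/2]
    print('stack top median',round(np.median(q[:,2]),4),'4 sides',np.round(a,4)); return np.median(q[:,2]),(p,d,m)
def pick(xy,h,dia,w=None,tip=.0025,force=50,yaw=np.pi/2,thr=95):
    w=w or dia; q=down(yaw)
    env.reach([xy[0],xy[1],.13],q); effector.grip(min(1,opf(w+.016)))
    b,_=find('wrist',np.array(xy),h,dia,thr); print('found',b)
    if b is None: save('nofind',_[0]); return None
    x,y=b[0]; zp=tip-off(w)
    env.move_straight([x,y,.05],max_speed=.25); 
    if env.move_straight([x,y,zp],max_speed=.08,max_force=12): print('TOUCH',pos()); return None
    effector.grip(0.,force); print('grip',round(opn(),3),'expect',round(opf(w),3))
    return pos()[2]
E
cat > sp.py <<'E'
from h import *
import sys
xy=eval(sys.argv[1]); rise=float(sys.argv[2]); h,dia=(float(sys.argv[3]),float(sys.argv[4])) if len(sys.argv)>3 else (.008,.04)
z=pick(xy,h,dia)
if z is not None and opn()>opf(dia)-.06 and carry_place(z,rise,opf(dia+.016),opf(dia)):
    t,_=stack(); print('expect',rise+h,env.get_state()['clock'])
E
python3 sp.py '(.516,.079)' .018
```

```text
found (array([0.51637897, 0.07780327]), np.float64(0.0012552966292956665), np.float64(0.04079096643774856), np.float64(0.007773944291058044))
grip 0.427 expect 0.442
opening lifted/carried 0.425 0.425 t 15.075
contact False z err mm -0.050677318051809556 dF [-1.1 -0.8 -0.8]
stack top median 0.2186 4 sides [0.0261 0.217  0.2192 0.2166]
expect 0.026 17.7167
```

```bash
sed -i 's/k=(r>.0115)&(r<.018);/k=(r>.0115)\&(r<.018)\&(P[:,2]<.1);/' h.py
python3 - <<'E'
from h import *
stack(); print(find('wrist',STAND,.026,.1,tol=.03)[0])
E
python3 sp.py '(.523,-.249)' .026
```

```text
stack top median 0.0261 4 sides [0.0261 0.0261 0.0261 0.0261]
(array([ 0.63301674, -0.00800853]), np.float64(0.002204951688134262), np.float64(0.09813091396610454), np.float64(0.01065389006920639))
found (array([ 0.52447912, -0.25004728]), np.float64(0.001812341827310735), np.float64(0.0402479053090171), np.float64(0.007836779859795057))
grip 0.425 expect 0.442
opening lifted/carried 0.426 0.424 t 22.65
contact False z err mm 0.0160054453516717 dF [-0.2 -0.8 -0.8]
stack top median 0.0341 4 sides [0.0341 0.0341 0.0341 0.0341]
expect 0.034 25.2083
```

```bash
python3 sp.py '(.635,-.248)' .034
```

```text
found (array([ 0.63558694, -0.24923678]), np.float64(0.0013689851666271384), np.float64(0.04023119576981123), np.float64(0.007912998652646608))
grip 0.426 expect 0.442
opening lifted/carried 0.428 0.424 t 29.8417
contact False z err mm 0.07836446062561842 dF [ 0.3 -0.2  0.8]
stack top median 0.0421 4 sides [0.0422 0.0421 0.0421 0.0421]
expect 0.042 32.3
```

```bash
python3 sp.py '(.518,-.042)' .042 .010 .05
```

```text
found (array([ 0.51891517, -0.04261397]), np.float64(0.0011020452862478347), np.float64(0.05149064657897407), np.float64(0.009879682985762639))
grip 0.554 expect 0.556
opening lifted/carried 0.553 0.554 t 36.1417
contact False z err mm -0.014013414601374286 dF [1.9 0.4 0.8]
stack top median 0.0521 4 sides [0.0521 0.0521 0.0521 0.0521]
expect 0.052000000000000005 38.525
```

The clamp ring is flat at 52.1 mm. Next is the cap, centred from its top face by depth.

Run:
```python
from h import *
xy=np.array([.637,-.151]); w=.033
env.reach([xy[0],xy[1],.16],Q); effector.grip(opf(w+.02))
p,d,m=snap('wrist'); save('w4',p)
v,u=np.nonzero(d>0); P=deproj(m,np.c_[u,v],d[v,u]); r=np.hypot(*(P[:,:2]-xy).T)
k=(r<.06)&(P[:,2]>.031)&(P[:,2]<.041); h=np.median(P[k,2]); uv=np.c_[u,v][k]
(cu,cv_),rad=cv2.minEnclosingCircle(np.float32(uv)); c=P[k][:,:2].mean(0); X=onplane(m,(cu,cv_),h)[0]
D=2*rad*np.median(d[v[k],u[k]])/f(m)
print('top',h,c,X,'dia',D,k.sum())
if abs(h-.036)<.003 and np.hypot(*(c-xy))<.04 and abs(D-.033)<.006:
    zp=.0105-off(w); x,y=c
    env.move_straight([x,y,.07],max_speed=.2)
    if env.move_straight([x,y,zp],max_speed=.08,max_force=10): print('TOUCH',pos())
    else:
        effector.grip(0.,50); print('grip',opn(),opf(w))
        if opn()>opf(w)-.06 and carry_place(pos()[2],.052,opf(w+.02),opf(w)):
            env.move_straight([.60,STAND[1],.2]); p,d,m=snap('wrist'); save('w5',p)
            v,u=np.nonzero(d>0); P=deproj(m,np.c_[u,v],d[v,u]); k=(np.hypot(*(P[:,:2]-STAND).T)<.03)&(P[:,2]>.07)&(P[:,2]<.12)
            print('cap top',np.median(P[k,2]),P[k].mean(0),k.sum(),env.get_state()['clock'])
```

```text
top 0.03600424265710633 [ 0.64099748 -0.15280947] [ 0.64049094 -0.15274449  0.03600424] dia 0.03302891782142412 1453
grip 0.3747669471289254 0.36321949130678344
opening lifted/carried 0.373 0.372 t 42.75
contact False z err mm 0.09269464354097479 dF [-0.2 -0.2  0.5]
cap top 0.08772336739404507 [ 0.63270148 -0.00720384  0.0861181 ] 1698 45.525
```

View pics/w5.png

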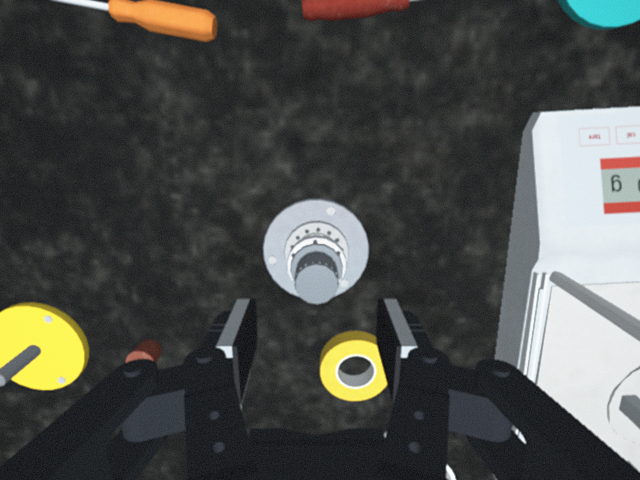

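Run:
```python
from h import *
# hover for tray & drivers
def obj(m,p,lo,hi):
    hsv=cv2.cvtColor(p,cv2.COLOR_RGB2HSV); return cv2.inRange(hsv,lo,hi)
def dr(z):
    p,d,m=snap('wrist'); hsv=cv2.cvtColor(p,cv2.COLOR_RGB2HSV)
    for n,(a,b) in dict(red=((0,130,50),(4,255,230)),orange=((8,150,120),(18,255,255))).items():
        mk=cv2.inRange(hsv,a,b)
        if n=='red': mk|=cv2.inRange(hsv,(172,130,50),(180,255,230))
        cs=cv2.findContours(mk,cv2.RETR_EXTERNAL,cv2.CHAIN_APPROX_NONE)[0]
        for c in cs:
            if cv2.contourArea(c)<600: continue
            (c0),(w,h),ang=cv2.minAreaRect(c); bx=cv2.boxPoints(((c0),(w,h),ang))
            e=sorted([(np.linalg.norm(bx[i]-bx[(i+1)%4]),(bx[i]+bx[(i+1)%4])/2) for i in range(4)],key=lambda t:t[0])
            g=np.zeros(mk.shape,np.uint8); cv2.drawContours(g,[c],-1,255,-1); v,u=np.nonzero(g)
            ht=np.percentile(deproj(m,np.c_[u,v],d[v,u])[:,2],90)
            print(n,np.round(c0),'ends',np.round(onplane(m,[e[0][1],e[1][1]],.0102),4).tolist(),'h90',round(ht,4),'bbox',cv2.boundingRect(c))
    return p
env.reach([.40,-.13,.25],Q); save('d1',dr(.01))
env.reach([.40,.02,.25],Q); save('d2',dr(.01))
print(env.get_state()['clock'])
```

```text
red [460. 232.] ends [[0.4286, 0.0654, 0.0102], [0.4367, -0.0186, 0.0102]] h90 0.0202 bbox (420, 221, 81, 22)
orange [319. 241.] ends [[0.4361, -0.1665, 0.0102], [0.45, -0.0863, 0.0102]] h90 0.021 bbox (281, 228, 76, 28)
red [317. 232.] ends [[0.4277, 0.0628, 0.0102], [0.4386, -0.0188, 0.0102]] h90 0.0201 bbox (279, 222, 78, 21)
orange [177. 241.] ends [[0.4364, -0.1681, 0.0102], [0.4498, -0.0876, 0.0102]] h90 0.021 bbox (139, 228, 78, 28)
47.225
```

View pics/d1.png

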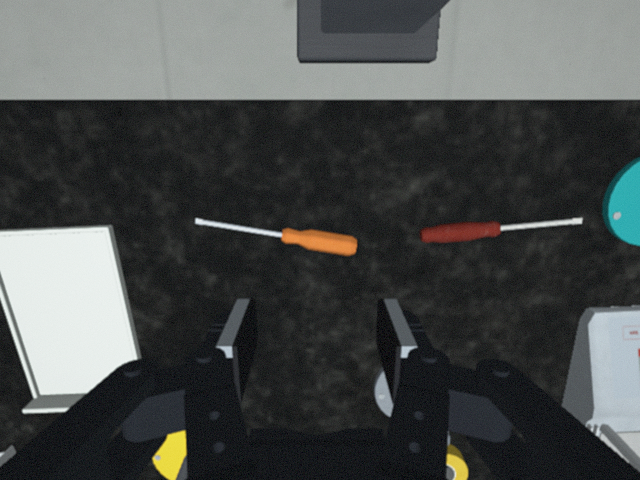

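Stack complete: cap top at 87.7 mm (expected 88). Orange (21 mm handle, so a) is at (319,241) and red (20 mm, so b) at (460,232). I'll locate the tray floor from the wrist camera.

Run:
```python
from h import *
A=[]
for x,y in ((.46,-.36),(.52,-.40)):
    env.reach([x,y,.30],Q); p,d,m=snap('wrist')
    v,u=np.nonzero(d>0); P=deproj(m,np.c_[u,v],d[v,u]); br=p[v,u].min(1)>150
    k=br&(P[:,2]>.0015)&(P[:,2]<.0065)&(abs(P[:,0]-.54)<.16)&(abs(P[:,1]+.415)<.11)
    img=np.zeros((400,300),np.uint8); ij=((P[k][:,:2]-[.36,-.54])*1000).astype(int); img[np.clip(ij[:,0],0,399),np.clip(ij[:,1],0,299)]=255
    img=cv2.morphologyEx(img,cv2.MORPH_CLOSE,np.ones((7,7))); img=cv2.morphologyEx(img,cv2.MORPH_OPEN,np.ones((7,7)))
    c=max(cv2.findContours(img,cv2.RETR_EXTERNAL,cv2.CHAIN_APPROX_NONE)[0],key=cv2.contourArea)
    (cy,cx),wh,a=cv2.minAreaRect(c); print('floor centre',.36+cx/1000,-.54+cy/1000,'size',wh,a,'h',np.median(P[k,2]))
    k=br&(P[:,2]>.026)&(P[:,2]<.034)&(abs(P[:,0]-.64)<.05)&(abs(P[:,1]+.415)<.11)
    if k.sum()>30:
        q=P[k]; print('tall top',q.mean(0),q[:,:2].min(0),q[:,:2].max(0),'slope dx/dy',np.polyfit(q[:,1],q[:,0],1)[0])
save('t1',p); print(env.get_state()['clock'])
```

```text
floor centre 0.5378993225097656 -0.41688571929931645 size (215.18472290039062, 131.32737731933594) 87.27368927001953 h 0.00416300757102539
tall top [ 0.64582445 -0.38858627  0.02947122] [ 0.64163047 -0.43427951] [ 0.65189842 -0.34257614] slope dx/dy -0.044968918919445024
floor centre 0.5407474365234375 -0.41694331359863285 size (210.3737030029297, 131.2735595703125) 87.39744567871094 h 0.00418009390207541
tall top [ 0.64670709 -0.40685079  0.02954869] [ 0.64159867 -0.47191935] [ 0.65263578 -0.34251473] slope dx/dy -0.046926381305227485
49.1583
```

View pics/t1.png

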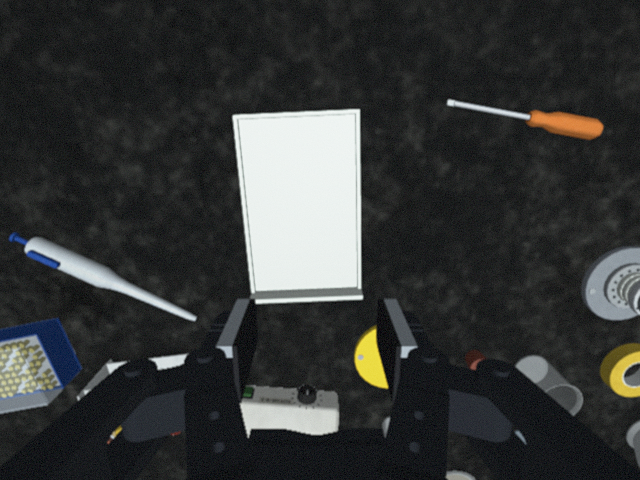

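The tray floor centre is (0.5405,-0.417), yawed +2.65°, with the tall wall at +x. The picture shows it empty, tall wall at (305,295). Next is screwdriver a (orange).

```bash
cat > sd.py <<'E'
from h import *
import sys
TH=np.radians(2.65); TC=np.array([.5405,-.4169]); ex=np.array([np.cos(TH),np.sin(TH)]); ey=np.array([-ex[1],ex[0]])
RNG=dict(red=[((0,130,50),(4,255,230)),((172,130,50),(180,255,230))],orange=[((8,150,120),(18,255,255))])
def handle(col,butt_hint,r):
    p,d,m=snap('wrist'); hsv=cv2.cvtColor(p,cv2.COLOR_RGB2HSV); mk=sum(cv2.inRange(hsv,a,b) for a,b in RNG[col])
    c=max(cv2.findContours(mk,cv2.RETR_EXTERNAL,cv2.CHAIN_APPROX_NONE)[0],key=cv2.contourArea)
    bx=cv2.boxPoints(cv2.minAreaRect(c)); e=sorted([(np.linalg.norm(bx[i]-bx[(i+1)%4]),(bx[i]+bx[(i+1)%4])/2) for i in range(4)],key=lambda t:t[0])
    E=onplane(m,[e[0][1],e[1][1]],r)[:,:2]; E=E[np.argsort([np.linalg.norm(q-butt_hint) for q in E])]  # butt first
    v=E[0]-E[1]; return E.mean(0),np.arctan2(v[1],v[0]),np.linalg.norm(v)
def do(col,mid,butt,r,s,ty):
    mid=np.array(mid); v=np.array(butt)-mid; s=np.radians(s); w=2*r
    env.reach([*mid,.16],down(np.arctan2(v[1],v[0])+s)); effector.grip(opf(w+.02))
    c,a,l=handle(col,np.array(butt),r); print(col,'mid',c,'angle',np.degrees(a),'len',l)
    if abs(l-.081)>.012 or np.linalg.norm(c-mid)>.03: print('BAD'); return
    z=.003-off(w); q=down(a+s)
    env.move_straight([*c,.05],max_speed=.2,attitude=q)
    if env.move_straight([*c,z],max_speed=.08,max_force=10): print('TOUCH',pos()); return
    effector.grip(0.,60); print('grip',opn(),'expect',opf(w)); z=pos()[2]
    env.move_straight([*c,.12],max_speed=.15); o1=opn()
    T=TC-.045*ex+ty*ey; q=down(np.pi+TH+s)
    env.reach([*T,.12],q); print('carried',o1,opn())
    if opn()<opf(w)-.06: print('LOST'); return
    env.move_straight([*T,.04],max_speed=.15)
    c=env.move_straight([*T,z+.0045],max_speed=.03,max_force=8); print('contact',c,pos()[2]-z)
    effector.grip(opf(w+.015)); env.dwell(.3); env.move_straight([*T,.12],max_speed=.08); print(env.get_state()['clock'])
    p,_,_=snap('wrist'); save('sd_'+col,p)
if sys.argv[1]=='a': do('orange',(.443,-.127),(.450,-.087),.0105,90,.03)
else: do('red',(.4332,.0227),(.4376,-.0187),.010,-90,-.03)
E
python3 sd.py a
```

```text
orange mid [ 0.44305792 -0.1259075 ] angle 82.00562860701439 len 0.0832934709831372
grip 0.2262213486303309 expect 0.23085111409307868
carried 0.23267803542602616 0.22764054551610835
contact False 0.004770746629150304
59.3
```

```bash
python3 sd.py b
python3 - <<'E'
from h import *
env.reach([.50,-.36,.30],Q); p,d,m=snap('wrist'); save('t2',p)
env.move_j([-0.82+.0, 0.255,0.108,0,-1.424,-.285]); print(env.get_state()['clock'])
E
```

```text
red mid [0.43222825 0.02360025] angle -83.8441328067767 len 0.08390516803779322
grip 0.21879502278285823 expect 0.2198914063070508
carried 0.22333550537560973 0.22138684953494167
contact False 0.004775558281373951
70.0333
72.075
```

View pics/t2.png

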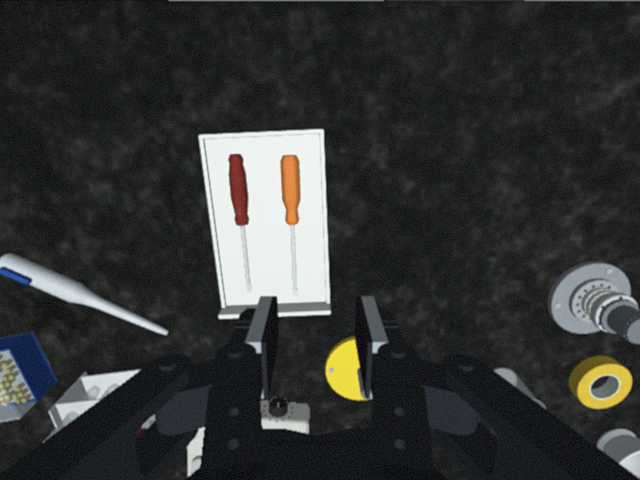

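Both screwdrivers lie straight in the tray, with handles at (238,188) and (290,188) and blades towards the tall wall. Last check: the top camera against the first picture, plus numbers.

Run:
```python
from h import *
p,d,m=snap('top'); save('top9',p)
p0,d0,m0=load('top0'); B0=blobs(p0,d0,m0); B=blobs(p,d,m)
for n,uv in dict(tape=(245,157),glass=(307,150),stopper=(343,162)).items():
    g=lambda L:min(L,key=lambda b:np.hypot(*(np.array(b['uv'])-uv)))['uv']; print(n,np.round(g(B0),1),np.round(g(B),1))
v,u=np.nonzero(d>0); P=deproj(m,np.c_[u,v],d[v,u]); r=np.hypot(*(P[:,:2]-STAND).T); k=(r<.03)&(P[:,2]>.083); print('cap top',np.median(P[k],0),k.sum())
# drivers
TH=np.radians(2.65); TC=np.array([.5405,-.4169]); ex=np.array([np.cos(TH),np.sin(TH)]); ey=np.array([-ex[1],ex[0]])
q=P[:,:2]-TC; X,Y=q@ex,q@ey; ins=(abs(X)<.1)&(abs(Y)<.062)&(p[v,u].min(1)<150)
for s in (1,-1):
    kk=ins&(s*Y>0); print('driver',s,'x',np.percentile(X[kk],[1,99]),'y',np.percentile(Y[kk],[1,99]),'z max',np.percentile(P[kk,2],98),'angle deg',np.degrees(np.arctan(np.polyfit(X[kk],Y[kk],1)[0])))
save('crop9',cv2.resize(p[130:350,180:510],(800,533)))
```

```text
tape [245.2 157. ] [245.2 157. ]
glass [306.8 150.1] [306.5 150. ]
stopper [343.5 161.7] [343.5 161.7]
cap top [ 0.63479525 -0.00569572  0.08856313] 203
driver 1 x [-0.08290939 -0.00760717] y [0.02270771 0.04286993] z max 0.028291141471284302 angle deg -1.8892436872888125
driver -1 x [-0.08704864 -0.00796924] y [-0.03610662 -0.01833644] z max 0.027738995563857248 angle deg -0.17662232848272308
```

View pics/crop9.png

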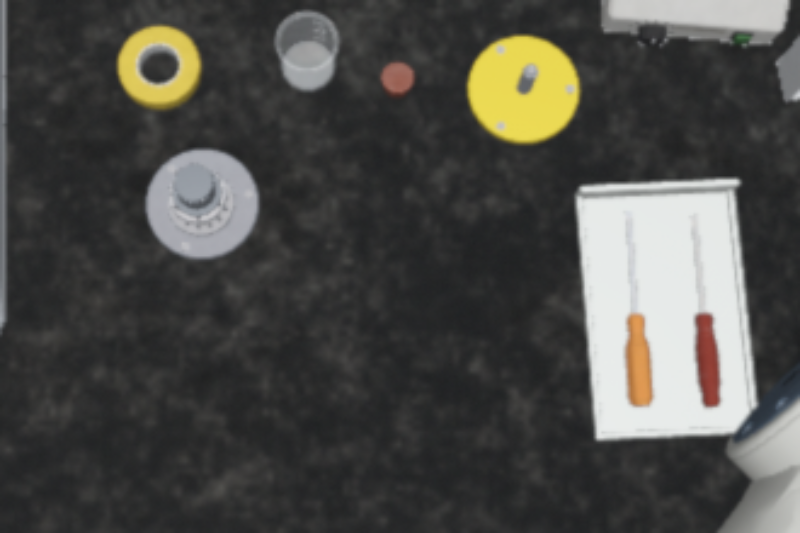

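The top view shows the stack at (195,195) in the crop, both drivers in the tray with blades to the tall wall, and the bystanders unmoved. I'm handing in.

```bash
python3 -c "
from h import *
env.finish_job(); print(env.get_state()['clock'])"
```

```text
the job is handed in; nothing more can be done
the job is handed in; nothing more can be done
```

The filter is reassembled on the grey stand, both screwdrivers are in the tray, and the job was handed in at about 72 s on the robot's clock. The support disc, three spacers, clamp ring and cap each went on at the first try. I saw no knock and no loss of grip.

**Stack:**
- The top face stood at 26, 34 and 42 mm after each spacer and 52 mm after the clamp ring, level on all four sides.
- The cap's top is at 87.7 mm by the wrist camera and 88.6 mm by the top camera; 88 mm was expected.
- The cap's top face is about 2 mm from the post's axis.

**Screwdrivers:** Both lie flat and within 2° of straight, blades towards the tall end wall and handles in the other half. By picture the blade tips are well short of the wall. The top camera put the handles' upper surface at about 28 mm where 24–25 mm was expected; I put this down to that camera's depth noise, as it read similarly high on other parts at the start.

**Bystanders:** The tape roll, beaker and stopper are within 0.3 pixel of where they started.

No check failed. One automatic search for the support disc after placing found nothing, so I confirmed that placing by eye in the wrist picture.

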